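# Lock the mixing pot into the mixer and hold it in the run position

### The job

Take the steel mixing pot that has two lugs at its foot, set it in the round well of the sample mixer with its lugs in the two slots, press it down fully against the spring, then twist it clockwise (seen from above) a quarter turn to the stop. The run position is sprung and returns if let go, so finish while still gripping the pot, holding it seated and twisted to the stop. Leave the other things on the bench where they are.

Things in the scene. Friction and masses are not known exactly. Their poses are not given: they have to be found in the camera images.
- pot_mid (a point): Centre, half-way up, of the loose steel mixing pot with lugs (some 170 to 310 g, 75 mm tall, upright; this point 37.5 mm above its underside). z up. From 26 to 73 mm above the underside it is a square block 40 x 40 mm, flats square to the pot's x and y: grip across either pair of flats, tips no lower than 28 mm above the underside. Below is a round skirt 50 mm across.
- pot_lug (a point): Outer face of one of the pot's two lugs, 34 mm from its axis along the pot's +y, 7.5 mm above the underside; the other is opposite, at -y. Each is 10 mm wide, from 4 to 11 mm above the underside, and sticks out beyond the square block seen from above. No other pot has lugs. A half turn about z gives the same pot.
- well (a point): Centre of the mouth of the mixer's well, level with the top of its steel lip, 75 mm above the bench; z up, x to the mixer's rear. Bore 54 mm (2 mm clearance round the skirt), in a round aluminium collar 90 mm across, on a low white housing fixed to the bench (200 x 150 mm, deck 45 mm high; a rear bar 66 mm high, 109 mm behind the well axis).
- slot (a point): Middle of one of the two lug slots in the lip, 32 mm from the well axis along the well's +y, level with the lip's top; the other is opposite, at -y. Each is about 15 mm wide and ends 37 mm from the axis. The lip is 7 mm thick, with a ring channel for the lugs beneath. The pot turns only once its lugs are below the lip, and only clockwise seen from above.
- plunger (a joint): Sprung plunger in the well, m pressed down. It meets the pot when the pot's underside is 11 mm below the mouth (joint 0). 0.007 = underside 18 mm down, lugs just clear of the lip (they bear up against it if not pressed further); 0.011 = 22 mm down, bottomed. It pushes back with about 2 N at 0 and 10 N at the bottom.
- run_ring (a joint): Sprung ring in the channel that the lugs push round clockwise, rad from rest. The lugs meet it (0) after the pot has turned about 7 degrees from the slots and reach the stop (1.28) at about 80 degrees. Torque rises from about 0.08 to 0.25 N m; let go, it springs back.
- plain_pot: Bystander: steel pot without lugs, square upper part 40 mm, round 50 mm foot, 56 mm tall; origin at the centre of its underside. It may stand in any of three places together with the lugged pot and the round pot.
- round_pot: Bystander: round steel pot, 54 mm across, 68 mm tall, no lugs; origin at the centre of its underside.
- tube_rack: Bystander: white foam rack of red-capped sample tubes, 54 x 174 x 88 mm tall; origin at the centre of its underside.
- tip_box: Bystander: grey box with a clear cover, 122 x 82 x 56 mm tall; origin at the centre of its underside.
- wash_bottle: Bystander: white bottle, 66 mm across, 160 mm tall; origin at the centre of its underside.
- beaker: Bystander: clear open beaker, 68 mm across, 85 mm tall; origin at the centre of its underside.
- timer: Bystander: small white bench timer lying flat, 55 x 75 x 22 mm; origin at the centre of its underside.
There are look-alikes about, which are no part of the job. What is shaped like the part that bears pot_mid but orange or red is not meant.

How it is judged:
By the outcome, as a careful person would: the job done as asked, in the order asked, and still so for the second after the job is handed in, while the arm keeps its last pose, push and grip.
It also fails if it takes over 43 s, if anything falls off the work surface, if the arm or the gripper's body presses on something with over 40 N, if the wrist force passes 120 N, or if a joint passes its speed limit or range.

### The arm

A 7-joint arm with a two-finger parallel gripper is mounted at the origin on the work surface. World frame = base frame: x ahead of the robot, y to its left, z up, the work surface at z = 0. Lengths are in m, angles in degrees, forces in N, time in s.
With the tool pointing down it reaches from about 0.4 to 0.875 m from the base axis. Payload 19.3 kg.
Tool frame: the origin (TCP) lies on the centre line of the jaws, within the pads' length; the fingertips stand 19 mm ahead of it and the grasp point (between the pads) is the TCP; z points along the fingers, x is the direction in which the jaws open and shut, and the axes are right-handed (so a half turn about z gives the same grasp; the last joint's range is limited). The gripper opens to 85 mm and grips with 20 to 120 N. Pads are 22 mm wide; open, the fingers measure 114 mm over their backs; the gripper's body (76 mm by 85 mm) begins 54 mm behind the grasp point. The pads swing forward as they close: fully open they stand 13 mm farther back than shut.
Start: joints at [-71.345, 29.874, -2.08, 91.645, 1.215, 58.505, -6.463], TCP at [0.241, 0.577, 0.25] pointing down, gripper open.
Joint ranges: [-166.77, 166.77], [-17.47, 122.26], [-85.68, 81.53], [9.62, 139.38], [-72.42, 252.41], [9.2, 110.78], [-144.41, 144.41]. Speed limits (degrees/s): [108.29, 108.29, 136.94, 136.94, 172.46, 172.46, 172.46].

### API

Orientations are given as a 3x3 rotation matrix whose columns are the frame's x, y, z axes.
In Python, from cell import bot, imaging, workorder gives the robot as it stands.
- The arm moves only by the shell command python3 -m handwheel 'ROWS' [OPENING] [FORCE]. ROWS is JSON, a list of rows, each a list of 2 entries, a list of its own where there are three numbers: the shift along the tool's x, y, z in cm, then the turn about the tool's z in degrees. In form: [[[dx, dy, dz], turn], ...]. A call has 1 to 8 rows; each row is the pose to reach, as a shift and turn from the pose measured when the call began, along the tool's axes at that moment; what a row does not reach only later rows make up. A row lasts 1/12 s, in which the tool goes at most 41.7 mm and 7.16 degrees, less where a joint would pass 70% of its speed; a pose out of reach is approached as far as the arm can. A call with a gripper value outside its range is refused whole. OPENING is the closure, from 0 (fully open) to 1 (shut), set as the call begins (- or left out, the last holds). The fingers move at their own pace and stop on an object; FORCE is the grip in N (left out, the last holds). Time passes only in rows, so rows that repeat a pose let the fingers close. It gives the time, the measured TCP pose, the force and the opening at its end, in the units of the state.
- bot.read_state(): the state, without advancing time (a new reading comes with each control period).
- imaging.read_camera(name): name is "side" or "top" or "wrist"; returns the picture (480x640x3 uint8, blue, green, red); there is no depth.
- imaging.calibration(name): a dict with "fx", "fy", "cx", "cy" (pixels), "k1" (the pictures are not rectified: a ray, as slopes to the right and down, at radius r is drawn at 1 + k1 r^2 times it, then the intrinsics apply), "world_from_camera" (4x4, takes a point from camera to world coordinates). Camera axes: x right, y down, z forward; pixel columns grow to the right and rows downward; lengths in m; the calibration is good to about 2 mm. A picture is of the moment at which its call begins: read the wrist's pose just before it. calibration takes no time and is no camera call; for the wrist camera it gives the pose at the moment of the call.
- workorder.hand_in(): hands the job in, once; it reports no verdict.
The state is a dict: "time": time; "q": joint angles; "qd": joint speeds; "joint_torque": joint torques, N m; "ee_pos": TCP position; "eef_rot": TCP orientation; "force": force on the tool from outside, world axes, zero at the start; "ft_torque": the same for the moment, N m; "finger_gap": opening from 0.0 (shut) to 1.0 (fully open).
Only numpy, scipy, OpenCV 4.12 (cv2) and the standard library are available. Lean on these libraries where they do the work, as an engineer would, in place of code of your own. Each camera call takes 0.05 s, during which the arm holds its last target. There are 200 camera calls.

## Working session

There is one attempt and no reset: what is moved stays moved. The work goes in short steps, Python scripts to look and compute and a shell command to move; the robot and the scene stay as the last step left them, time stands still between calls to the robot, and variables do not carry over. Pictures are saved under pics/ and viewed, about 8 in all and at most 12, crops included, and the job is handed in when it is done.

```bash
ls; mkdir -p pics
python3 - <<'E'
from cell import bot, imaging
import cv2, numpy as np
s=bot.read_state(); print({k:np.round(v,3).tolist() for k,v in s.items()})
for n in ("top","side","wrist"):
    c=imaging.calibration(n); print(n,{k:np.round(v,4).tolist() for k,v in c.items()})
    cv2.imwrite(f"pics/{n}0.png",imaging.read_camera(n))
E
```

```text
pics
{'time': 0.0, 'q': [-71.346, 29.91, -2.084, 91.672, 1.217, 58.503, -6.463], 'qd': [-0.103, 0.115, 0.022, -0.045, 0.019, 0.015, 0.027], 'joint_torque': [-0.0, -92.708, 1.98, -36.993, 0.018, 0.008, 0.0], 'ee_pos': [0.241, 0.576, 0.25], 'eef_rot': [[0.385, 0.923, -0.0], [0.923, -0.385, -0.001], [-0.001, 0.0, -1.0]], 'force': [-0.315, -0.546, -0.336], 'ft_torque': [0.017, -0.001, -0.001], 'finger_gap': 1.004}
top {'fx': 483.9832, 'fy': 483.9832, 'cx': 324.6877, 'cy': 241.0296, 'k1': -0.1013, 'world_from_camera': [[-0.0034, -0.9953, 0.0963, 0.4661], [-1.0, 0.0025, -0.0091, 0.0179], [0.0088, -0.0964, -0.9953, 1.1852], [0.0, 0.0, 0.0, 1.0]]}
side {'fx': 474.6344, 'fy': 474.6344, 'cx': 322.9017, 'cy': 237.8057, 'k1': -0.1042, 'world_from_camera': [[0.7152, -0.5095, 0.4784, -0.0178], [-0.6988, -0.5124, 0.4991, -0.6152], [-0.0092, -0.6913, -0.7225, 0.9511], [0.0, 0.0, 0.0, 1.0]]}
wrist {'fx': 391.4127, 'fy': 391.4127, 'cx': 320.1633, 'cy': 233.064, 'k1': -0.0165, 'world_from_camera': [[0.3857, 0.8907, 0.2408, 0.179], [0.9226, -0.3717, -0.1027, 0.6024], [-0.0019, 0.2618, -0.9651, 0.3735], [0.0, 0.0, 0.0, 1.0]]}
```

View pics/top0.png

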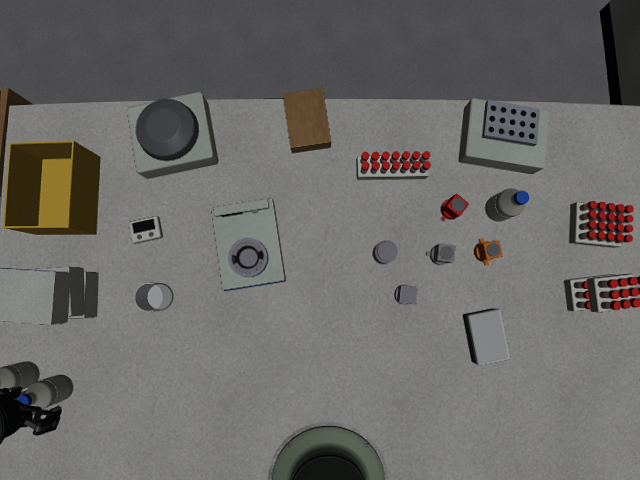

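View pics/side0.png

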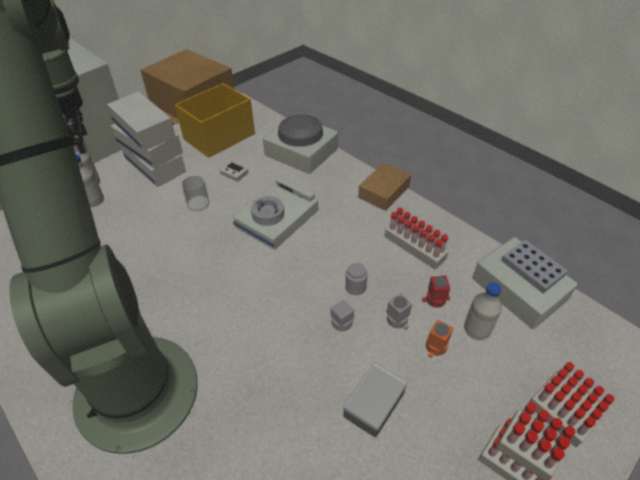

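The top view shows the mixer well at about (249,257). Three grey pots stand at (385,252), which is round, and at (444,254) and (405,294). The red pot is at (455,207) and the orange one at (488,250). I'll zoom in to find the lugs and slots.

```bash
cat > h.py <<'E'
import numpy as np, cv2
from cell import bot, imaging
def ray(c,uv):
    K=np.array([[c['fx'],0,c['cx']],[0,c['fy'],c['cy']],[0,0,1]])
    # model: distorted = u*(1+k1 r^2)
    p=cv2.undistortPoints(np.array(uv,float).reshape(-1,1,2),K,np.array([c['k1'],0,0,0.])).reshape(-1,2)
    T=np.array(c['world_from_camera']); d=np.c_[p,np.ones(len(p))]@T[:3,:3].T
    return T[:3,3],d
def onz(c,uv,z):
    o,d=ray(c,uv); return o+d*((z-o[2])/d[:,2])[:,None]
def crop(img,x,y,w,h,s): return cv2.resize(img[y:y+h,x:x+w],None,fx=s,fy=s,interpolation=cv2.INTER_CUBIC)
E
python3 - <<'E'
from h import *
t=cv2.imread('pics/top0.png'); s=cv2.imread('pics/side0.png')
a=crop(t,205,190,90,110,4)[:,:360]; b=crop(t,365,225,100,85,4.4); b=b[:,:440]
c=crop(s,230,180,90,70,4); d=crop(s,322,255,100,80,4.4)
o=np.zeros((600+200,800,3),np.uint8)
o[:300]=0
h1=440; can=np.zeros((440+352,800,3),np.uint8)
can[:440,:360]=a; can[:374,360:800]=b; can[440:720,:360]=c; can[440:792,360:800]=d
cv2.imwrite('pics/comp.png',cv2.resize(can,(606,600),interpolation=cv2.INTER_AREA))
E
```

```text
(no output)
```

View pics/comp.png

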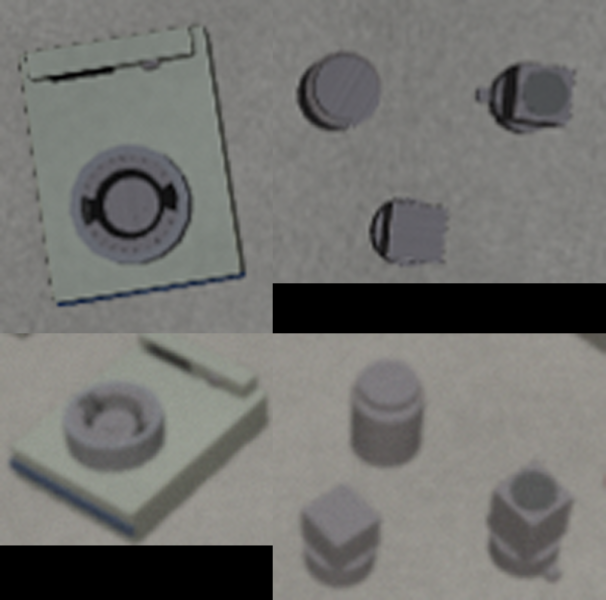

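The lugged pot is the right-hand one, at (444,254), with a lug visible on its left. The slots are at about (234,259) and (260,255), and the well centre is at about (248.2,257.3). I'll work out coarse positions and the moves.

Run:
```python
from h import *
c=imaging.calibration('top'); 
k=4*606/800; kb=4.4*606/800
P=lambda x,y:(205+x/k,190+y/k); B=lambda x,y:(365+(x-272.7)/kb,225+y/kb)
w=onz(c,[P(131,204),P(88,210),P(168,198)],.075); print('well,slots',w.round(3), np.linalg.norm(w[1]-w[2]))
p=onz(c,[B(545,95)],.075); l=onz(c,[B(480,95)],.0075); print('pot top,lug',p.round(3),l.round(3))
cs=imaging.calibration('side')
print('side potTop', onz(cs,[(322+(533-272.7)/kb,255+(490-333)/kb)],.075).round(3),'side well',onz(cs,[(230+115/k,180+(425-333)/k)],.075).round(3))
s=bot.read_state(); R=np.array(s['eef_rot']);e=np.array(s['ee_pos'])
print('tool shift cm to well',(R.T@(w[0]-e)*100).round(1),'to pot',(R.T@(p[0]-e)*100).round(1))
wc=imaging.calibration('wrist');T=np.array(wc['world_from_camera']);print('cam in tool',(R.T@(T[:3,3]-e)).round(4),(R.T@T[:3,:3]).round(3))
yaw=np.degrees(np.arctan2(R[1,0],R[0,0]));d=w[2]-w[1];print('tool x yaw',yaw,'slot dir',np.degrees(np.arctan2(d[1],d[0])),'lug dir',np.degrees(np.arctan2(*(l-p)[0,[1,0]])))
```

```text
well,slots [[0.536 0.184 0.075]
 [0.532 0.216 0.075]
 [0.541 0.156 0.075]] 0.061534273727760845
pot top,lug [[ 0.544 -0.275  0.075]] [[ 0.549 -0.244  0.008]]
side potTop [[ 0.546 -0.278  0.075]] side well [[0.529 0.169 0.075]]
tool shift cm to well [-24.8  42.4  17.5] to pot [-66.9  60.8  17.5]
cam in tool [ 1.000e-04 -6.710e-02 -1.237e-01] [[ 1.     0.    -0.001]
 [ 0.     0.965  0.262]
 [ 0.001 -0.262  0.965]]
tool x yaw 67.32404966629844 slot dir -81.56895786554874 lug dir 80.9166944741469
```

```bash
python3 -m handwheel '[[[-2.1,3.5,0],0],[[-4.1,7.1,0],0],[[-6.2,10.6,0],0],[[-8.3,14.1,0],0],[[-10.3,17.7,0],0],[[-12.4,21.2,0],0],[[-14.5,24.7,0],0],[[-16.5,28.3,0],0]]' 0
```

```text
time: 0.82
ee_pos: [0.4391, 0.3132, 0.2501]
eef_rot: [[0.385, 0.923, -0.0], [0.923, -0.385, -0.001], [-0.001, -0.0, -1.0]]
force: [0.7, 1.3, 0.4]
finger_gap: 1.002
```

Run:
```python
from h import *
s=bot.read_state(); R=np.array(s['eef_rot']);e=np.array(s['ee_pos'])
print(s['time'],e.round(3),np.round(s['q'],1),(R.T@(np.array([.534,.178,.24])-e)*100).round(1))
```

```text
0.8167 [0.439 0.313 0.25 ] [-43.   22.1   1.5 104.7  -0.7  53.2  26.2] [-8.8 14.   1. ]
```

```bash
python3 -m handwheel '[[[-2.1,3.4,0.2],0],[[-4.2,6.8,0.4],0],[[-6.3,10.2,0.6],0],[[-8.0,12.8,0.8],0],[[-8.8,14.0,1],0],[[-8.8,14,1],0],[[-8.8,14,1],0]]'
python3 - <<'E'
from h import *
import pickle
s=bot.read_state(); c=imaging.calibration('wrist'); im=imaging.read_camera('wrist')
pickle.dump((s,c),open('pics/w1.pkl','wb')); cv2.imwrite('pics/w1.png',im); print(s['ee_pos'],s['qd'])
E
```

```text
time: 1.4
ee_pos: [0.5344, 0.1775, 0.2398]
eef_rot: [[0.387, 0.922, -0.001], [0.922, -0.387, -0.001], [-0.001, -0.0, -1.0]]
force: [-0.5, 0.6, 0.5]
finger_gap: 1.003
[0.53440428 0.1775093  0.23983527] [-1.883695   -0.5166961  -1.00040471  0.13956046 -0.18557319  0.08218652
 -0.4852503 ]
```

View pics/w1.png

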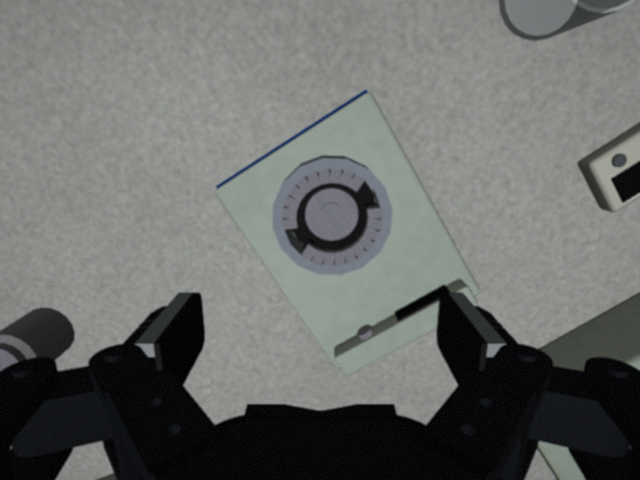

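The wrist view shows the collar centred at about (332,215), with the slots at (299,240) and (369,195). I'll fit these on the z = 75 mm plane.

```bash
cat > well.py <<'E'
from h import *
import pickle
from scipy.optimize import least_squares
s,c=pickle.load(open('pics/w1.pkl','rb')); im=cv2.imread('pics/w1.png')
g=im.max(2); roi=np.zeros_like(g); cv2.circle(roi,(332,215),52,255,-1)
vals=g[roi>0]; t,_=cv2.threshold(vals,0,255,cv2.THRESH_OTSU); print('otsu',t)
m=((g<t)&(roi>0)).astype(np.uint8)
n,lab,st,_=cv2.connectedComponentsWithStats(m); i=1+st[1:,4].argmax()
cn=max(cv2.findContours((lab==i).astype(np.uint8),cv2.RETR_EXTERNAL,cv2.CHAIN_APPROX_NONE)[0],key=cv2.contourArea)[:,0]
p=onz(c,cn,.075)[:,:2]
x=np.r_[p.mean(0),.027]
for k in range(6):
    r=np.hypot(*(p-x[:2]).T); q=p[np.abs(r-x[2])<.0025]
    x=least_squares(lambda x:np.hypot(*(q-x[:2]).T)-x[2],x).x
print('bore fit',x.round(4),len(q))
# collar: greenish housing vs bluish collar
hs=im.astype(int); d=hs[...,0]-hs[...,1]; roi2=np.zeros_like(g); cv2.circle(roi2,(332,215),75,255,-1)
cm=((d>2)&(roi2>0)).astype(np.uint8); cm=cv2.morphologyEx(cm,cv2.MORPH_CLOSE,np.ones((15,15)))
cc=max(cv2.findContours(cm,cv2.RETR_EXTERNAL,cv2.CHAIN_APPROX_NONE)[0],key=cv2.contourArea)
(ex,ey),ax,_=cv2.fitEllipse(cc); h=cv2.convexHull(cc)[:,0]; ph=onz(c,h,.075)[:,:2]
y=least_squares(lambda x:np.hypot(*(ph-x[:2]).T)-x[2],[*x[:2],.045],loss='soft_l1',f_scale=.001).x
print('collar fit',y.round(4),(ex,ey),ax)
ctr=x[:2]
ys,xs=np.where(lab==i); pp=onz(c,np.c_[xs,ys],.075)[:,:2]-ctr; r=np.hypot(*pp.T); o=pp[r>.0300]
a=np.arctan2(o[:,1],o[:,0]); half=np.cos(a-np.radians(98))>0
for b in (half,~half):
    mu=o[b].mean(0); print('slot',np.degrees(np.arctan2(mu[1],mu[0])).round(1),np.hypot(*mu).round(4),'rmax',r.max().round(4),b.sum())
z=(np.exp(2j*a)).mean(); print('slot axis',np.degrees(np.angle(z))/2)
# housing edges for yaw: front blue line
bl=((hs[...,0]-hs[...,2]>25)).astype(np.uint8); yy,xx=np.where(bl[60:200,200:380]); L=onz(c,np.c_[xx+200,yy+60],.04)[:,:2]
v=cv2.fitLine(L.astype(np.float32),cv2.DIST_HUBER,0,.01,.01).ravel(); print('front edge dir',np.degrees(np.arctan2(v[1],v[0])),len(L))
E
python3 well.py
```

```text
otsu 76.0
bore fit [0.537  0.1853 0.0265] 173
collar fit [0.5368 0.1853 0.0454] (331.68853759765625, 215.52676391601562) (116.98013305664062, 118.2072982788086)
slot 99.2 0.0329 rmax 0.0372 235
slot -80.6 0.0331 rmax 0.0372 231
slot axis -80.73794420152223
front edge dir -80.968735 514
```

```bash
python3 -m handwheel '[[[-3.7,1.6,0],-3],[[-7.4,3.3,0],-6],[[-11.1,4.9,0],-9],[[-14.8,6.6,0],-12],[[-18.5,8.2,0],-15],[[-22.2,9.9,0],-18],[[-25.9,11.5,0],-18],[[-29.6,13.2,0],-18]]'; python3 -c "
from h import *
s=bot.read_state(); R=np.array(s['eef_rot']);e=np.array(s['ee_pos']);print(np.round(s['q'],1),(R.T@(np.array([.545,-.276,.23])-e)*100).round(1))"
```

```text
time: 2.12
ee_pos: [0.5416, -0.1458, 0.2405]
eef_rot: [[0.079, 0.997, -0.001], [0.997, -0.079, -0.0], [-0.0, -0.001, -1.0]]
force: [0.9, 0.6, 0.6]
finger_gap: 1.001
[  6.   24.7   4.1 102.3  -2.1  53.   96.5] [-12.9   1.4   1. ]
```

```bash
python3 -m handwheel '[[[-3.7,0.4,0.3],0],[[-7.4,0.8,0.6],0],[[-10.5,1.2,0.9],0],[[-12.4,1.4,1],0],[[-12.9,1.4,1],0],[[-12.9,1.4,1],0],[[-12.9,1.4,1],0]]'
python3 - <<'E'
from h import *
import pickle
s=bot.read_state(); c=imaging.calibration('wrist'); im=imaging.read_camera('wrist')
pickle.dump((s,c),open('pics/w2.pkl','wb')); cv2.imwrite('pics/w2.png',im); print(s['q'])
E
```

```text
time: 2.7
ee_pos: [0.5459, -0.2738, 0.2304]
eef_rot: [[0.077, 0.997, -0.0], [0.997, -0.077, 0.001], [0.001, -0.001, -1.0]]
force: [0.5, 0.5, 0.5]
finger_gap: 0.998
[ 17.4649616   29.89923866   5.27222212  95.35253324  -3.24265913
  54.93824107 109.48684589]
```

View pics/w2.png

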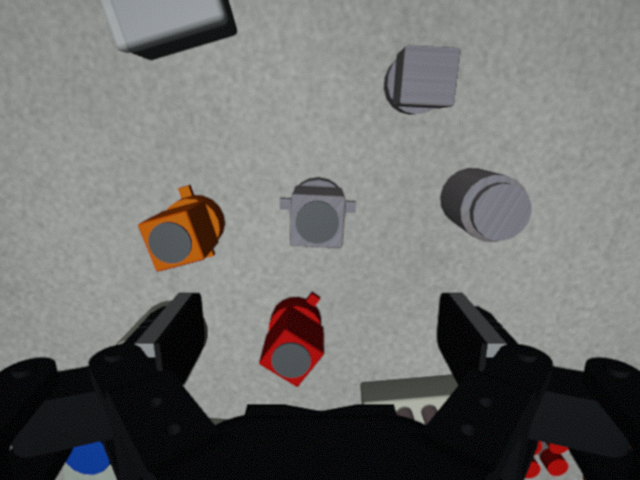

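The lugged pot's top is at about (317,221), with lugs at (285,203) and (350,206). The orange, red, round and plain pots are clear of it. I'll measure the pot precisely.

```bash
cat > pot.py <<'E'
from h import *
import pickle
s,c=pickle.load(open('pics/w2.pkl','rb')); im=cv2.imread('pics/w2.png'); R=np.array(s['eef_rot']); e=np.array(s['ee_pos'])
x0,y0,w,h=265,165,105,100
sub=im[y0:y0+h,x0:x0+w].astype(np.float32)
d=sub[...,0]-sub[...,1]  # pots bluish, bench neutral
print('b-g: bench',np.median(d[:,:10]),'block',np.median(d[75:80,30:75]))
t=(np.median(d[:,:10])+np.median(d[78:80,30:75]))/2
d=cv2.GaussianBlur(d,(0,0),1)
m=(d>t).astype(np.uint8)
n,lab,st,_=cv2.connectedComponentsWithStats(m); i=1+st[1:,4].argmax(); m=(lab==i).astype(np.uint8)
# dark disc
g=sub.max(2); dk=(g<g[50:60,52-3:52+3].mean()+12).astype(np.uint8); dk[:35]=0
n,lab,st,ce=cv2.connectedComponentsWithStats(dk); j=lab[56,52]; print('disc px',ce[j]+[x0,y0],st[j])
print('disc world',onz(c,[ce[j]+[x0,y0]],.075).round(4))
ys,xs=np.where(m); print('mask extent',xs.min()+x0,xs.max()+x0,ys.min()+y0,ys.max()+y0)
for row in range(0,h,6): print(''.join('#' if v else '.' for v in m[row,::2]))
vis=cv2.resize(np.hstack([sub.astype(np.uint8),cv2.cvtColor(m*255,cv2.COLOR_GRAY2BGR)]),None,fx=3.8,fy=3.8,interpolation=cv2.INTER_CUBIC)
cv2.imwrite('pics/potz.png',vis); np.save('pics/m.npy',m)
E
python3 pot.py
```

```text
b-g: bench -3.0 block 8.0
disc px [316.8534179  221.46793517] [  31   36   43   42 1419]
disc world [[ 0.5454 -0.2759  0.075 ]]
mask extent 280 355 193 247
.....................................................
.....................................................
.....................................................
.....................................................
.....................................................
..............#####################..................
........###################################..........
........############.#########################.......
............#############################............
.............###############..##########.............
.............##########################..............
.............##########################..............
.............##########################..............
.............##########################..............
.....................................................
.....................................................
.....................................................
```

View pics/potz.png

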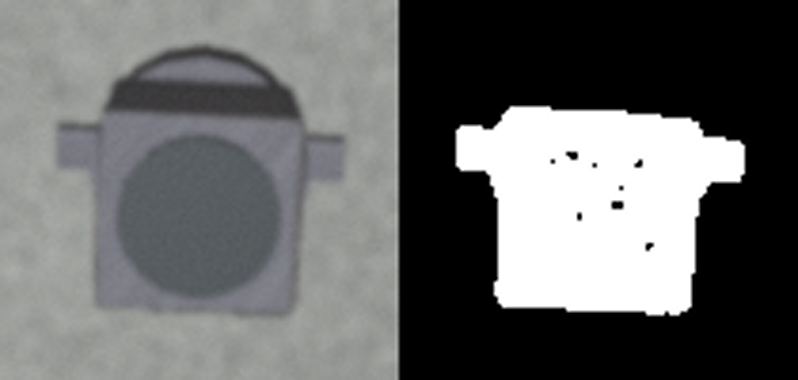

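Run:
```python
from h import *
import pickle
s,c=pickle.load(open('pics/w2.pkl','rb'))
f=lambda a:np.array(a)/3.8+[265,165]-0.4
l=onz(c,f([(57,148),(345,160)]),.011); v=l[0]-l[1]
print('lugs',l.round(4),'mid',l.mean(0).round(4),'dist',np.linalg.norm(v),'ang',np.degrees(np.arctan2(v[1],v[0])))
q=onz(c,f([(100,112),(302,118),(296,314),(97,305)]),.073); e=np.roll(q,-1,0)-q
print('sq mid',q.mean(0).round(4),'sides',np.linalg.norm(e,axis=1).round(4),'ang',np.degrees(np.arctan2(e[:,1],e[:,0])).round(1))
s=bot.read_state(); R=np.array(s['eef_rot']);ee=np.array(s['ee_pos']); print('tool yaw',np.degrees(np.arctan2(R[1,0],R[0,0])),ee.round(4))
p=np.array([.5455,-.2758,.049]); print('shift',(R.T@(p-ee)*100).round(2))
```

```text
lugs [[ 0.5417 -0.3094  0.011 ]
 [ 0.5497 -0.2423  0.011 ]] mid [ 0.5457 -0.2759  0.011 ] dist 0.06760516453358462 ang -96.8501126433269
sq mid [ 0.5454 -0.2759  0.073 ] sides [0.0386 0.0392 0.0394 0.0385] ang [ 83.9  -5.3 -97.1 173.6]
tool yaw 85.61433504775708 [ 0.5459 -0.2734  0.2305]
shift [-0.25 -0.02 18.15]
```

Both estimates agree: pot centre (0.5455, −0.2759) and lug axis 83.2°. The lug span measures 67.6 mm against the expected 68. I'll descend and grip.

```bash
python3 -m handwheel '[[[-0.2,0,2.5],2.4],[[-0.25,0,5.5],2.4],[[-0.25,0,8.5],2.4],[[-0.25,0,11.5],2.4],[[-0.25,0,14],2.4],[[-0.25,0,15],2.4],[[-0.25,0,15],2.4]]' 0.2; python3 -c "
from h import *
s=bot.read_state(); R=np.array(s['eef_rot']);e=np.array(s['ee_pos']);print(np.degrees(np.arctan2(R[1,0],R[0,0])),e.round(4),(R.T@(np.array([.5455,-.2759,.051])-e)*100).round(2),s['finger_gap'])"
```

```text
time: 3.33
ee_pos: [0.5452, -0.2739, 0.0788]
eef_rot: [[0.116, 0.993, -0.003], [0.993, -0.116, 0.002], [0.002, -0.003, -1.0]]
force: [-0.2, -0.4, 0.6]
finger_gap: 0.799
83.32463223424828 [ 0.5452 -0.2739  0.0788] [-0.2   0.06  2.78] 0.7991095848959454
```

```bash
python3 -m handwheel '[[[-0.2,0.05,1],0],[[-0.25,0.05,2],0],[[-0.25,0.05,2.8],0],[[-0.25,0.05,2.8],0]]'; python3 -c "
from h import *
s=bot.read_state(); R=np.array(s['eef_rot']);e=np.array(s['ee_pos']);print(np.degrees(np.arctan2(R[1,0],R[0,0])),e.round(4),(R.T@(np.array([.5455,-.2759,.051])-e)*100).round(2),s['force'])"
```

```text
time: 3.67
ee_pos: [0.5449, -0.276, 0.0497]
eef_rot: [[0.116, 0.993, -0.004], [0.993, -0.116, 0.003], [0.002, -0.005, -1.0]]
force: [-0.1, 0.6, -0.7]
finger_gap: 0.804
83.33277790096025 [ 0.5449 -0.276   0.0497] [ 0.02  0.05 -0.13] [-0.07821192  0.62644569 -0.69495992]
```

```bash
python3 -m handwheel '[[[0,0.05,-0.1],0],[[0,0.05,-0.1],0],[[0,0.05,-0.1],0],[[0,0.05,-0.1],0],[[0,0.05,-0.1],0],[[0,0.05,-0.1],0],[[0,0.05,-0.1],0],[[0,0.05,-0.1],0]]' 1 80; python3 -m handwheel '[[[0,0,-1],0],[[0,0,-3],0],[[0,0,-6],0],[[0,0,-9],0],[[0,0,-12],0],[[0,0,-13],0],[[0,0,-13],0]]'
python3 - <<'E'
from h import *
s=bot.read_state(); R=np.array(s['eef_rot']);e=np.array(s['ee_pos'])
yaw=np.degrees(np.arctan2(R[1,0],R[0,0]));print(yaw,e.round(4),s['finger_gap'],s['force'])
print((R.T@(np.array([.537,.1853,.19])-e)*100).round(2))
E
```

```text
time: 4.33
ee_pos: [0.5459, -0.2763, 0.0515]
eef_rot: [[0.116, 0.993, -0.003], [0.993, -0.116, 0.003], [0.002, -0.003, -1.0]]
force: [-1.2, 0.7, 6.6]
finger_gap: 0.459
time: 4.92
ee_pos: [0.5473, -0.2771, 0.1846]
eef_rot: [[0.116, 0.993, 0.001], [0.993, -0.116, 0.001], [0.001, 0.001, -1.0]]
force: [0.8, 0.5, -3.4]
finger_gap: 0.46
83.31909137099524 [ 0.5473 -0.2771  0.1846] 0.4601556439535421 [ 0.83605253  0.50602821 -3.44585222]
[45.81 -6.4  -0.49]
```

```bash
python3 -m handwheel '[[[2,-0.2,-0.2],0],[[5,-0.6,-0.4],-2],[[9,-1.2,-0.4],-5],[[13,-1.8,-0.4],-8],[[17,-2.4,-0.4],-11],[[21,-3,-0.4],-14],[[25,-3.5,-0.4],-15.9],[[29,-4.1,-0.4],-15.9]]' ; python3 -c "
from h import *
s=bot.read_state(); R=np.array(s['eef_rot']);e=np.array(s['ee_pos']);print(np.degrees(np.arctan2(R[1,0],R[0,0])),e.round(4),(R.T@(np.array([.537,.1853,.19])-e)*100).round(2),s['force'])"
```

```text
time: 5.58
ee_pos: [0.5392, 0.0175, 0.1877]
eef_rot: [[-0.163, 0.987, -0.001], [0.987, 0.163, 0.001], [0.001, -0.0, -1.0]]
force: [0.9, -0.4, -3.2]
finger_gap: 0.461
99.35471126621316 [0.5392 0.0175 0.1877] [16.6   2.51 -0.22] [ 0.89930999 -0.36662159 -3.23062959]
```

```bash
python3 -m handwheel '[[[3.5,0.5,0],0],[[7,1,0.5],0],[[10.5,1.6,1],0],[[13.5,2.1,2],0],[[15.5,2.4,2.5],0],[[16.6,2.5,2.8],0],[[16.6,2.5,2.8],0],[[16.6,2.5,2.8],0]]'
python3 - <<'E'
from h import *
import pickle
s=bot.read_state(); c=imaging.calibration('wrist'); im=imaging.read_camera('wrist'); pickle.dump((s,c),open('pics/w3.pkl','wb')); cv2.imwrite('pics/w3.png',im)
R=np.array(s['eef_rot']);e=np.array(s['ee_pos']);print(np.degrees(np.arctan2(R[1,0],R[0,0])),e.round(4),(R.T@(np.array([.537,.1853,.15])-e)*100).round(2),s['force'],np.round(s['q'],1))
E
```

```text
time: 6.25
ee_pos: [0.5364, 0.1848, 0.1589]
eef_rot: [[-0.163, 0.987, -0.002], [0.987, 0.163, -0.0], [0.0, -0.002, -1.0]]
force: [0.1, -0.4, -2.4]
finger_gap: 0.459
99.37614772247618 [0.5364 0.1848 0.1589] [0.04 0.07 0.89] [ 0.11436275 -0.44802544 -2.41561555] [-24.2  31.3  -1.1 105.1   0.8  43.7  73.7]
```

View pics/w3.png

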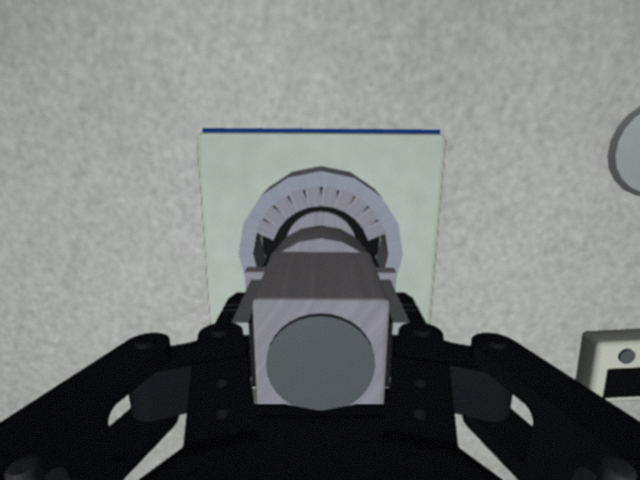

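The image shows the pot held square, with its disc at about (320,362). The collar and slots are just behind it and the housing edge is parallel to the jaws. I'll check the in-hand offset.

Run:
```python
from h import *
import pickle
s,c=pickle.load(open('pics/w3.pkl','rb')); im=cv2.imread('pics/w3.png'); R=np.array(s['eef_rot']);e=np.array(s['ee_pos'])
h=cv2.cvtColor(im,cv2.COLOR_BGR2HSV); ref=im[350:375,305:335].reshape(-1,3).mean(0)
d=np.abs(cv2.GaussianBlur(im,(0,0),1).astype(float)-ref).max(2); m=(d<13).astype(np.uint8); m[:300]=0
m=cv2.morphologyEx(m,cv2.MORPH_OPEN,np.ones((5,5)))
n,lab,st,ce=cv2.connectedComponentsWithStats(m); j=lab[362,320]; print(ce[j],st[j])
for off in (.0515,): 
    p=onz(c,[ce[j]],e[2]-off+.075)[0]; print('disc in tool mm',(R.T@(p-e)*1000).round(2))
hs=im.astype(int); bl=(hs[...,0]-hs[...,2]>25).astype(np.uint8); yy,xx=np.where(bl[115:145,190:450]); L=onz(c,np.c_[xx+190,yy+115],.04)[:,:2]
v=cv2.fitLine(L.astype(np.float32),cv2.DIST_HUBER,0,.01,.01).ravel(); print('front edge dir',np.degrees(np.arctan2(v[1],v[0])))
# collar hull fit, upper half visible
dd=hs[...,0]-hs[...,1]; m=((dd>2)).astype(np.uint8); m[:155]=0; m[262:]=0; m[:,:225]=0; m[:,415:]=0
m=cv2.morphologyEx(m,cv2.MORPH_OPEN,np.ones((3,3)))
cc=max(cv2.findContours(m,cv2.RETR_EXTERNAL,cv2.CHAIN_APPROX_NONE)[0],key=cv2.contourArea)
H=cv2.convexHull(cc)[:,0]; H=H[H[:,1]<250]; P=onz(c,H,.075)[:,:2]
from scipy.optimize import least_squares
y=least_squares(lambda x:np.hypot(*(P-x[:2]).T)-.0454,[.537,.185],loss='soft_l1',f_scale=.0005).x; print('collar',y.round(4))
```

```text
[320.07102922 363.03850064] [ 267  317  107   92 7870]
disc in tool mm [  0.39  -0.53 -23.5 ]
front edge dir -80.978584
collar [0.5365 0.1853]
```

```bash
python3 -m handwheel '[[[0,0.1,0.5],0.2],[[0,0.1,1.3],0.2],[[0,0.1,2.1],0.2],[[0,0.1,2.8],0.2],[[0,0.1,3.4],0.2],[[0,0.1,3.8],0.2],[[0,0.1,4],0.2],[[0,0.1,4],0.2]]'
cat > st.py <<'E'
from h import *
s=bot.read_state(); R=np.array(s['eef_rot']);e=np.array(s['ee_pos']);print('yaw',np.degrees(np.arctan2(R[1,0],R[0,0])).round(2),e.round(4),'to well',(R.T@(np.array([.5368,.1853,.1045])-e)*100-[.04,-.05,0]).round(2),'F',np.round(s['force'],1),'T',np.round(s['ft_torque'],2),np.round(s['q'][6],1))
E
python3 st.py
```

```text
time: 6.97
ee_pos: [0.5375, 0.1841, 0.1188]
eef_rot: [[-0.158, 0.987, -0.002], [0.987, 0.158, -0.0], [-0.0, -0.002, -1.0]]
force: [0.7, 0.0, -2.4]
finger_gap: 0.457
yaw 99.11 [0.5375 0.1841 0.1188] to well [ 0.09 -0.    1.43] F [ 0.7  0.  -2.4] T [0.   0.05 0.07] 73.4
```

```bash
python3 -m handwheel '[[[0.05,0,0.3],0],[[0.08,0,0.6],0],[[0.08,0,0.9],0],[[0.08,0,1.1],0],[[0.08,0,1.2],0],[[0.08,0,1.2],0]]' ; python3 st.py
```

```text
time: 7.47
ee_pos: [0.5377, 0.1849, 0.1069]
eef_rot: [[-0.158, 0.987, -0.001], [0.987, 0.158, -0.0], [-0.0, -0.001, -1.0]]
force: [1.1, -0.9, 5.2]
finger_gap: 0.458
yaw 99.1 [0.5377 0.1849 0.1069] to well [ 0.01 -0.03  0.24] F [ 1.1 -0.9  5.2] T [-0.28 -0.26  0.  ] 73.2
```

```bash
python3 -m handwheel '[[[0,0,0.1],0],[[0,0,0.2],0],[[0,0,0.3],0],[[0,0,0.35],0],[[0,0,0.35],0]]' ; python3 st.py
```

```text
time: 7.88
ee_pos: [0.5378, 0.1849, 0.1043]
eef_rot: [[-0.158, 0.987, -0.001], [0.987, 0.158, -0.0], [0.0, -0.001, -1.0]]
force: [-2.8, -2.2, 17.2]
finger_gap: 0.461
yaw 99.09 [0.5378 0.1849 0.1043] to well [ 0.01 -0.05 -0.02] F [-2.8 -2.2 17.2] T [-0.58  0.89 -0.03] 73.2
```

```bash
python3 -m handwheel '[[[0,0,0.1],3],[[0,0,0.1],7],[[0,0,0.1],11],[[0,0,0.1],15],[[0,0,0.1],19],[[0,0,0.1],23],[[0,0,0.1],25],[[0,0,0.1],25]]' ; python3 st.py
```

```text
time: 8.55
ee_pos: [0.538, 0.1853, 0.1043]
eef_rot: [[0.276, 0.961, -0.0], [0.961, -0.276, 0.0], [0.0, -0.0, -1.0]]
force: [-3.8, -1.2, 18.9]
finger_gap: 0.461
yaw 73.97 [0.538  0.1853 0.1043] to well [-0.07 -0.06 -0.02] F [-3.8 -1.2 18.9] T [-0.28  1.06  0.13] 54.1
```

```bash
python3 -m handwheel '[[[-0.02,-0.03,0.1],4],[[-0.04,-0.05,0.1],9],[[-0.04,-0.05,0.1],14],[[-0.04,-0.05,0.1],19],[[-0.04,-0.05,0.1],24],[[-0.04,-0.05,0.1],29],[[-0.04,-0.05,0.1],33],[[-0.04,-0.05,0.1],33]]' ; python3 st.py
```

```text
time: 9.22
ee_pos: [0.5376, 0.1861, 0.1043]
eef_rot: [[0.758, 0.653, 0.001], [0.653, -0.758, 0.002], [0.002, -0.001, -1.0]]
force: [-4.0, 1.8, 19.1]
finger_gap: 0.457
yaw 40.74 [0.5376 0.1861 0.1043] to well [-0.15  0.06 -0.02] F [-4.   1.8 19.1] T [0.45 1.06 0.24] 29.1
```

```bash
python3 -m handwheel '[[[-0.05,0.05,0.1],4],[[-0.1,0.05,0.1],8],[[-0.1,0.05,0.1],12],[[-0.1,0.05,0.1],16],[[-0.1,0.05,0.1],19],[[-0.1,0.05,0.1],20],[[-0.1,0.05,0.1],20]]' ; python3 st.py;  python3 -m handwheel '[[[0,0.05,0.1],1],[[0,0.05,0.1],2],[[0,0.05,0.1],3],[[0,0.05,0.1],3]]' ; python3 st.py
```

```text
time: 9.8
ee_pos: [0.5378, 0.1862, 0.1043]
eef_rot: [[0.935, 0.354, 0.002], [0.354, -0.935, 0.003], [0.004, -0.002, -1.0]]
force: [-1.5, 3.1, 17.1]
finger_gap: 0.459
yaw 20.72 [0.5378 0.1862 0.1043] to well [-0.17  0.1  -0.02] F [-1.5  3.1 17.1] T [0.72 0.33 0.35] 14.2
time: 10.13
ee_pos: [0.5379, 0.1864, 0.1042]
eef_rot: [[0.952, 0.305, 0.003], [0.305, -0.952, 0.004], [0.004, -0.003, -1.0]]
force: [-5.5, -0.4, 21.7]
finger_gap: 0.461
yaw 17.75 [0.5379 0.1864 0.1042] to well [-0.18  0.12 -0.03] F [-5.5 -0.4 21.7] T [-0.22  1.43  1.02] 12.0
```

```bash
python3 -m handwheel '[[[0,0,0.1],0.5],[[0,0,0.1],0.5],[[0,0,0.1],0.5],[[0,0,0.1],0.5]]'; python3 st.py
python3 - <<'E'
from h import *
w=imaging.read_camera('wrist'); t=imaging.read_camera('top'); sd=imaging.read_camera('side')
a=np.hstack([crop(w,170,140,300,300,1.333), np.vstack([crop(sd,230,150,100,50,4),crop(t,203,200,100,50,4)])])
cv2.imwrite('pics/fin.png',a); print(a.shape)
E
python3 st.py
```

```text
time: 10.47
ee_pos: [0.538, 0.1864, 0.1042]
eef_rot: [[0.954, 0.298, 0.003], [0.298, -0.954, 0.005], [0.004, -0.004, -1.0]]
force: [-6.4, -3.1, 22.8]
finger_gap: 0.457
yaw 17.35 [0.538  0.1864 0.1042] to well [-0.18  0.12 -0.03] F [-6.4 -3.1 22.8] T [-0.87  1.49  1.46] 11.7
(400, 800, 3)
yaw 17.35 [0.5379 0.1864 0.1042] to well [-0.18  0.12 -0.03] F [-5.5 -3.6 23.7] T [-0.88  1.5   1.5 ] 11.7
```

View pics/fin.png

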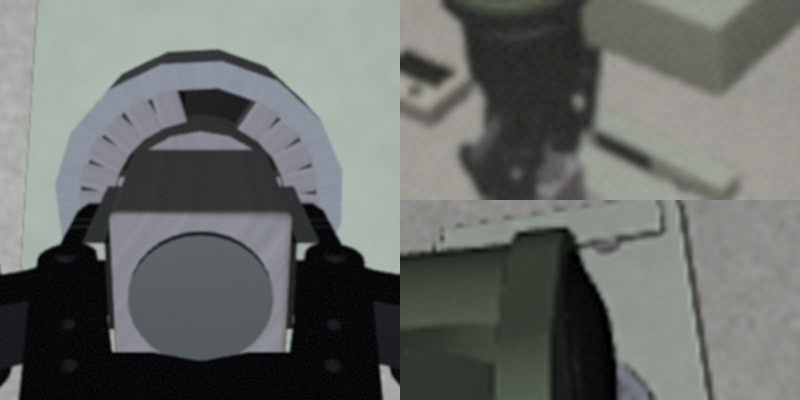

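The pot is square to the jaws, with an empty slot showing behind it and its lugs hidden under the lip. The torque has jumped to 1.5 N m against a spring of at most 0.25, so it is hard on the stop. It is also still pressed to the bottom. Handing in now.

```bash
python3 -c "
from cell import workorder; print(workorder.hand_in())"; python3 st.py
```

```text
the job is handed in; nothing more can be done
None
the job is handed in; nothing more can be done
```

The lugged pot is in the mixer's well, pressed to the bottom and twisted clockwise to the stop. I handed in at about 10.6 s with the gripper still holding it at 80 N. `hand_in()` gives no verdict, and I couldn't read the state afterwards.

**Steps:** I gripped the pot across its ±y flats, lined its lugs up with the slots and lowered it with no contact force. I then pressed it down until the force rose sharply and twisted it.

**Last checks, all before hand-in:**
- **Seated:** the gripper height put the underside about 22 mm below the mouth, which is the bottom. The upward force was about 23 N, well above the 10 N spring.
- **Twisted to the stop:** the gripper had turned 81.7° from the slots, against an expected stop at about 80°. Torque jumped from 0.35 to 1.5 N m, far above the 0.25 N m spring, so it is against a hard stop.
- **Grip and lugs:** the wrist picture shows the pot square in the jaws, an empty slot behind it and the lugs under the lip.

**Small disagreements:**
- **Offset:** the gripper ended 1–2 mm off my estimate of the well axis. This is within the 2 mm clearance and left a side force of about 6 N.
- **Overturn:** the gripper turned 1–2° past the expected stop. I put this down to give in the grip and measurement error.
- **Top and side views:** the arm blocked most of the well in both, so neither confirmed the final pose.

I saw no contact with the other items, but I did not take a final full-bench picture to confirm they hadn't moved.

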